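Refit the microscope illuminator's service cover

ROBOT

A 6-joint arm with a two-finger parallel gripper is mounted at the origin on the work surface. World frame = base frame: x ahead of the robot, y to its left, z up, the work surface at z = 0. Lengths are in m, angles in rad, forces in N, time in s.
With the tool pointing down it reaches from about 0.25 to 0.775 m from the base axis. Payload 8.9 kg.
Tool frame: the origin (TCP) lies at the very end of the fingers, on their centre line; the grasp point (between the pads) lies 19 mm behind it (manip.grasp_offset is the distance from the TCP to the grasp point, in m); z points along the fingers, y is the line along which they close (so a half turn about z gives the same grasp; the last joint's range is limited). The gripper opens to 85 mm and grips with 20 to 120 N. Pads are 22 mm wide; open, the fingers measure 114 mm over their backs; the gripper's body (76 mm by 85 mm) begins 54 mm behind the grasp point. The pads swing forward as they close: fully open they stand 13 mm farther back than shut.
Start: joints at [-0.139, 0.291, -0.153, 1.127, 0, 1.431], TCP at [0.525, 0, 0.231] pointing down, gripper open.
Joint ranges: [-2.52, 2.52], [-0.91, 1.74], [-1.3, 1.37], [-1.96, 2.02], [-1.52, 1.47], [-3.14, 3.14]. Speed limits (rad/s): [2.22, 2.22, 2.79, 3.14, 3.14, 3.14].

INTERFACE

Orientations are given as a rotation vector (axis times angle).
In Python, from rig import manip, vision gives the robot as it stands. Calls block until the motion is done:
- manip.goto(position, orientation): joint-space move of the TCP to a pose.
- manip.servo_line(position, rotation=None, velocity=0.15): straight line of the TCP; rotation=None keeps the orientation; velocity is the mean speed in m/s.
- manip.move_joints(angles): joint-space move.
- manip.move_gripper(opening, squeeze=None): finger opening in m; squeeze is the grip in N (None keeps the last); returns when the fingers have stopped.
- manip.hold(seconds).
- manip.inverse_kinematics(position, orientation): joint angles nearest the present ones, or None.
- vision.camera(name): name is "scene" or "side" or "wrist"; returns a dict with "color" (400x640x3 uint8, blue, green, red), "z_map" (400x640 float32, m along the optical axis (not along the pixel's ray), 0 where there is no reading), "fx", "fy", "cx", "cy" (pixels), "dist" ([k1, k2, p1, p2, k3] as OpenCV has them; the pictures are not rectified), "position" and "rotation" of the camera in the world; the wrist camera has in their place "T_tool_cam" (4x4, takes a point from camera to tool coordinates, whose origin is the TCP and whose axes are the flange's). Camera axes: x right, y down, z forward; pixel columns grow to the right and rows downward; lengths in m; the calibration is good to about 2 mm. A picture is of the moment at which its call begins: read the wrist's pose just before it.
A pose or a line that the arm cannot do raises manip.IKError and nothing moves.
- manip.sign_off(): hands the job in; it is judged then, once.
Readings, each from a call of its own:
- manip.current_time_s(): time.
- manip.current_q(): joint angles.
- manip.current_dq(): joint speeds.
- manip.current_tau(): joint torques, N m.
- manip.current_tool_pos(): TCP position.
- manip.current_ee_rot(): TCP orientation.
- manip.current_ft_force(): force on the tool from outside, world axes, zero at the start.
- manip.current_ft_torque(): the same for the moment, N m.
- manip.current_finger_gap(): finger opening in m.
- manip.current_grasp_force(): force on a finger pad.
Only numpy, scipy, OpenCV 4.12 (cv2) and the standard library are available. Lean on these libraries where they do the work, as an engineer would, in place of code of your own. Each camera call takes 0.05 s, during which the arm holds its last target. There are 200 camera calls.

TASK

The service cover of the microscope illuminator has to be closed: first hang the steel specimen basket that stands on it by its bail across both prongs of the hanger, let go, then turn the quarter-turn stud until its bar lies along the slot in the cover, and let go of it. Then press the cover down with the fingers until it is fully home, level and flush with the rim, and finish while still holding it pressed there. Leave the bottle, the round cap and the dish alone.

Things in the scene. Friction and masses are not known exactly. Their poses are not given: they have to be found in the camera images.
- unit: White illuminator unit fixed on the bench, 200 (x) x 280 (y) x 80 mm high, origin at the centre of its underside. In its top is a rectangular opening in which the cover sits, its rim 80 mm above the bench.
- seat (a point): Point on the unit: centre of the ledge on which the cover's plate rests when home, 74 mm above the bench; axes as the unit's. The rim is 6 mm above it. Four spring plungers near the ledge's corners push the cover up 8 mm. Pushing it home takes about 9 N if pressed evenly about its centre (for instance with the open fingers either side of the stud, along y), more off centre, where it also tilts.
- cover: Loose black cover plate 160 (x) x 240 (y) x 6 mm with a 10 mm skirt, guided by the unit's opening with 1.5 mm play. Origin at the centre of its plate's underside. It starts about level, 6 to 8 mm above seat; fully home its origin is at seat and its top flush with the rim. In its middle is a slot 56 mm long along its x axis, 20 mm wide, widened to 32 x 32 mm in the middle.
- stud (a joint): Angle (rad) of the steel quarter-turn stud in the middle of the unit, counter-clockwise from above; 0 = its bar lies along the slot (unit x axis). Starts at 0.8 to 1.35, turns from -0.5 to 1.65, no stop at 0, friction 0.06 N m, stays where left. Below the floating cover it has a cross bar 50 x 10 mm in line with the grip: over about 0.15 rad off the slot, this stops the cover after 3 mm.
- stud_grip (a point): Point on the stud's axis inside its grip bar, 108 mm above the bench; its x axis turns with the stud and lies along the grip bar. The grip bar is upright, 26 mm long, 10 mm thick, its top 10 mm above this point; it sticks out 30 mm above the floating cover (38 mm when the cover is home).
- basket: Steel specimen basket standing on the cover beside the stud (towards the unit's +y side): tray 92 (x) x 50 (y) x 34 mm high with round mounts fixed in it, and a fixed bail. Mass about 0.2 kg. Origin at the centre of its underside, z up.
- bail (a point): Middle of the basket's bail bar, 95 mm above the basket's underside. The bar is a round rod 8 mm thick along the basket's x axis, carried by uprights at its ends (clear length between them 80 mm); 61 mm free below it to the tray.
- hanger: Drying hanger fixed on the bench: grey foot 160 x 140 mm, a post 55 mm behind the origin (+x), on it a crossbar and two steel prongs, 8 mm thick, 52 mm apart (y = +-26 mm), pointing to the hanger's -x. Their upper side is 169 mm above the bench; their ends, 28 to 33 mm before the origin, turn up, top at 187 mm. Origin on the bench under the hanging place.
- hang (a point): Where the middle of the bail bar comes to rest on the prongs, 173 mm above the bench, hanger axes: the bar then lies along the hanger's y axis. The basket must come in from the -x side with its tray below the prongs and its bar above their turned-up ends, then be lowered.
- oil: Small amber bottle 36 mm wide, 75 mm tall, bystander; origin under its centre.
- cap: Black round dust cap 54 mm wide, 20 mm high, bystander; origin under its centre.
- dish: White round dish with lid, 88 mm wide, 22 mm high, bystander; origin under its centre.

How it is judged:
By the outcome, as a careful person would: the job done as asked, in the order asked, and still so for the second after the job is handed in, while the arm keeps its last pose, push and grip.
It also fails if it takes over 64 s, if anything falls off the work surface, if the arm or the gripper's body presses on something with over 40 N, if the wrist force passes 120 N, or if a joint passes its speed limit or range.

## Working session

There is one attempt and no reset: what is moved stays moved. The work goes in short steps, each a Python script; the robot and the scene stay as the last script left them, time stands still between calls to the robot, and variables do not carry over. Pictures are saved under pics/ and viewed, at most 10 in all, crops included, and the job is handed in when it is done.

```bash
ls; mkdir -p pics; cat > h.py <<'E'
import numpy as np, cv2
from scipy.spatial.transform import Rotation as R
from rig import manip, vision
def cam(name):
    p=np.array(manip.current_tool_pos()); r=R.from_rotvec(manip.current_ee_rot()).as_matrix()
    c=vision.camera(name)
    if name=="wrist":
        T=np.eye(4);T[:3,:3]=r;T[:3,3]=p
        T=T@np.array(c["T_tool_cam"])
    else:
        T=np.eye(4); rr=np.array(c["rotation"]); T[:3,:3]=rr if rr.shape==(3,3) else R.from_rotvec(rr).as_matrix(); T[:3,3]=c["position"]
    c["T"]=T; c["K"]=np.array([[c["fx"],0,c["cx"]],[0,c["fy"],c["cy"]],[0,0,1.]]); return c
def cloud(c):
    h,w=c["z_map"].shape; u,v=np.meshgrid(np.arange(w),np.arange(h))
    n=cv2.undistortPoints(np.stack([u.ravel(),v.ravel()],1).astype(np.float64)[:,None],c["K"],np.array(c["dist"]))[:,0]
    z=c["z_map"].ravel()[:,None]; P=np.hstack([n*z,z])@c["T"][:3,:3].T+c["T"][:3,3]
    P[z[:,0]==0]=np.nan; return P.reshape(h,w,3)
def rays(c,uv):
    n=cv2.undistortPoints(np.array(uv,float).reshape(-1,1,2),c["K"],np.array(c["dist"]))[:,0]
    d=np.hstack([n,np.ones((len(n),1))])@c["T"][:3,:3].T; return c["T"][:3,3],d
def atz(c,uv,z):
    o,d=rays(c,uv); return o+d*((z-o[2])/d[:,2:])
def proj(c,P):
    T=np.linalg.inv(c["T"]); return cv2.projectPoints(np.array(P,float).reshape(-1,3),cv2.Rodrigues(T[:3,:3])[0],T[:3,3],c["K"],np.array(c["dist"]))[0][:,0]
def down(yaw): # tool z down, tool y (closing line) at angle yaw from world x
    y=np.array([np.cos(yaw),np.sin(yaw),0]); z=np.array([0,0,-1.]); x=np.cross(y,z)
    return R.from_matrix(np.stack([x,y,z],1)).as_rotvec()
E
python3 - <<'E'
from h import *
import pickle
for n in ["scene","side","wrist"]:
    c=cam(n); P=cloud(c); cv2.imwrite(f"pics/{n}0.png",c["color"]); pickle.dump(c,open(f"{n}0.pkl","wb"))
    print(n,c["T"].round(3).tolist(),c["fx"],np.isfinite(P[...,0]).mean())
print(R.from_rotvec(manip.current_ee_rot()).as_matrix().round(3))
E
```

```text
pics
scene [[-0.71, 0.601, -0.368, 1.026], [0.704, 0.595, -0.388, 0.549], [-0.014, -0.534, -0.845, 1.052], [0.0, 0.0, 0.0, 1.0]] 452.22118265760827 0.99598828125
side [[0.959, -0.167, 0.231, 0.346], [-0.284, -0.518, 0.807, -0.685], [-0.015, -0.839, -0.544, 0.706], [0.0, 0.0, 0.0, 1.0]] 395.87187538965946 0.99603125
wrist [[1.0, -0.001, -0.001, 0.525], [-0.001, -0.955, -0.297, 0.077], [-0.001, 0.297, -0.955, 0.373], [0.0, 0.0, 0.0, 1.0]] 292.1262082125963 0.99596484375
[[ 0.     1.    -0.001]
 [ 1.    -0.     0.   ]
 [ 0.    -0.001 -1.   ]]
```

View pics/scene0.png

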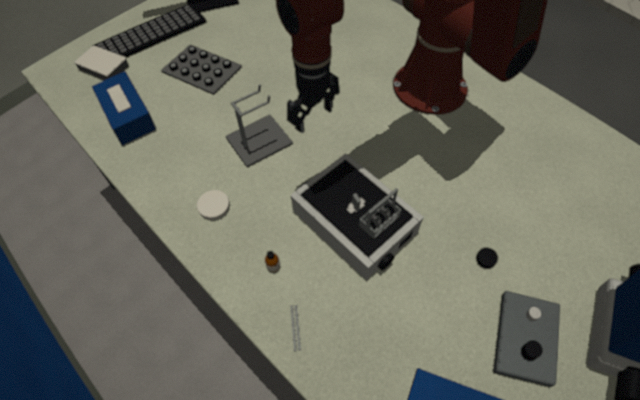

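View pics/side0.png

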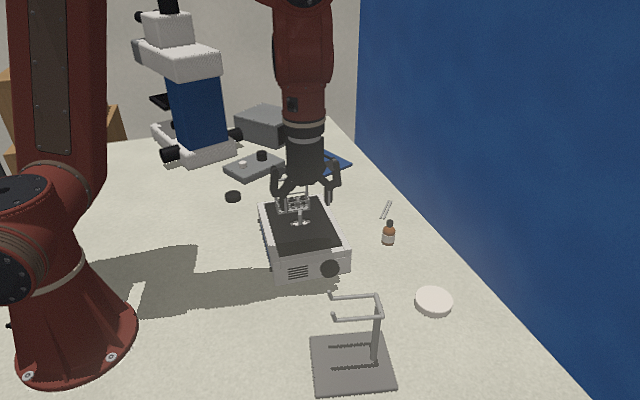

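The scene picture shows the unit around (355,215), the stud at (356,203), the basket at (382,212) and the hanger at (257,125). The side picture shows the hanger prongs at (330-380,293-317) and the unit at (300,235). Next I get coarse positions from the depth clouds.

```bash
python3 - <<'E'
from h import *
import pickle
Ps={}
for n in ["scene","side","wrist"]:
    c=pickle.load(open(n+"0.pkl","rb")); P=cloud(c); Ps[n]=P
def at(n,u,v): return Ps[n][v,u].round(3)
print("scene unit",at("scene",330,195),"basket",at("scene",382,212),"stud",at("scene",356,203),"hanger foot",at("scene",270,140),at("scene",240,140), "dish",at("scene",213,205),"oil",at("scene",272,262),"cap",at("scene",487,258))
print("side foot",at("side",330,370),at("side",385,380),"prong",at("side",355,297),at("side",355,318))
uc=at("scene",350,205)[:2]; hc=at("side",355,360)[:2]
for n in Ps:
    P=Ps[n].reshape(-1,3); P=P[np.isfinite(P[:,0])]
    near=np.linalg.norm(P[:,:2]-uc,axis=1)<.2
    for lo,hi in [(.074,.092)]:
        q=P[near&(P[:,2]>lo)&(P[:,2]<hi)]
        if len(q)>50: print(n,"unit",len(q),cv2.minAreaRect((q[:,:2]*1000).astype(np.float32)),np.median(q[:,2]))
    near=np.linalg.norm(P[:,:2]-hc,axis=1)<.16
    q=P[near&(P[:,2]>.003)&(P[:,2]<.02)]
    if len(q)>50: print(n,"foot",len(q),cv2.minAreaRect((q[:,:2]*1000).astype(np.float32)))
    q=P[near&(P[:,2]>.15)&(P[:,2]<.2)]
    if len(q)>10: print(n,"prong",len(q),cv2.minAreaRect((q[:,:2]*1000).astype(np.float32)),np.percentile(q[:,2],[5,50,95]))
E
```

```text
scene unit [0.578 0.108 0.088] basket [0.534 0.242 0.108] stud [0.56 0.18 0.11] hanger foot [ 0.529 -0.193  0.01 ] [ 0.594 -0.256  0.013] dish [ 0.793 -0.125  0.021] oil [0.798 0.128 0.051] cap [0.401 0.493 0.018]
side foot [ 0.502 -0.236  0.01 ] [ 0.596 -0.289  0.011] prong [ 0.559 -0.206  0.166] [ 0.54  -0.255  0.169]
scene unit 6522 ((552.3746337890625, 172.62074279785156), (282.77587890625, 204.06484985351562), 88.1693344116211) 0.08555784580951487
scene foot 2102 ((563.968994140625, -232.7360076904297), (310.73236083984375, 301.7232971191406), 87.54757690429688)
scene prong 280 ((552.5365600585938, -224.3204345703125), (64.97049713134766, 99.75968170166016), 78.93235778808594) [0.16165985 0.16757249 0.18070478]
side unit 4115 ((549.8402099609375, 168.41717529296875), (283.512451171875, 200.44107055664062), 88.19279479980469) 0.08641123934015427
side foot 4744 ((560.8403930664062, -197.34518432617188), (221.6785125732422, 290.6123352050781), 72.72396850585938)
side prong 653 ((550.6749267578125, -228.7788543701172), (60.73392868041992, 98.46221160888672), 79.22901916503906) [0.16276047 0.16754209 0.18119493]
wrist unit 32008 ((548.84130859375, 100.43389129638672), (138.76829528808594, 200.6780242919922), 88.20347595214844) 0.08723436401066534
wrist foot 7087 ((550.7665405273438, -216.94728088378906), (127.00096893310547, 160.01541137695312), 78.71096801757812)
```

View pics/wrist0.png

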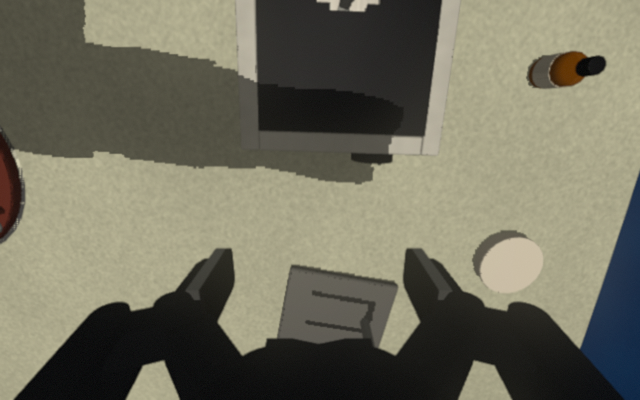

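The wrist picture shows the unit's front rim at y≈150 px, the dish at (511,262), the bottle at (570,70) and the hanger foot at (335,305). From the clouds, the unit is near (0.550, 0.169) with yaw about -1.8°. The hanger yaw is about -11°. Closer wrist views come next.

```bash
python3 - <<'E'
from h import *
import pickle
o=manip.current_ee_rot(); t=manip.current_time_s()
for i,p in enumerate([(.53,-.25,.33),(.53,-.16,.33),(.55,.10,.33),(.55,.22,.34)]):
    manip.goto(p,o); c=cam("wrist"); pickle.dump(c,open(f"w{i}.pkl","wb")); cv2.imwrite(f"pics/w{i}.png",c["color"])
    P=cloud(c).reshape(-1,3); P=P[np.isfinite(P[:,0])]
    if i<2:
        q=P[(np.linalg.norm(P[:,:2]-(.55,-.228),axis=1)<.12)&(P[:,2]>.155)&(P[:,2]<.20)]
        print("prong",len(q),cv2.minAreaRect((q[:,:2]*1000).astype(np.float32)),np.percentile(q[:,2],[5,50,95,99]).round(4))
        q=P[(np.linalg.norm(P[:,:2]-(.55,-.228),axis=1)<.13)&(P[:,2]>.004)&(P[:,2]<.02)]
        print("foot",len(q),cv2.minAreaRect((q[:,:2]*1000).astype(np.float32)))
    else:
        q=P[(np.linalg.norm(P[:,:2]-(.55,.169),axis=1)<.19)&(P[:,2]>.074)&(P[:,2]<.1)]
        print("unit",cv2.minAreaRect((q[:,:2]*1000).astype(np.float32)),np.median(q[:,2]))
        q=P[(np.linalg.norm(P[:,:2]-(.55,.169),axis=1)<.03)&(P[:,2]>.105)&(P[:,2]<.13)]
        print("stud",len(q),cv2.minAreaRect((q[:,:2]*1000).astype(np.float32)),np.percentile(q[:,2],[50,95]))
        q=P[(np.linalg.norm(P[:,:2]-(.55,.235),axis=1)<.09)&(P[:,2]>.168)&(P[:,2]<.2)]
        if len(q): print("bail",len(q),cv2.minAreaRect((q[:,:2]*1000).astype(np.float32)),np.percentile(q[:,2],[50,95]))
print(manip.current_time_s()-t,manip.current_time_s())
a=pickle.load(open("w3.pkl","rb"))["color"];b=pickle.load(open("w0.pkl","rb"))["color"]
cv2.imwrite("pics/m1.png",np.vstack([a[:300],b[:300]]))
E
```

```text
prong 1849 ((552.14111328125, -225.7189178466797), (60.40711212158203, 99.15116882324219), 79.21043395996094) [0.1654 0.1686 0.184  0.1866]
foot 7510 ((549.899658203125, -225.04913330078125), (140.03030395507812, 160.45640563964844), 78.86902618408203)
prong 1521 ((551.9644775390625, -225.0361785888672), (59.689064025878906, 98.07530212402344), 79.24198150634766) [0.1647 0.1684 0.1829 0.1862]
foot 6935 ((549.8734741210938, -224.976318359375), (139.34046936035156, 160.22604370117188), 78.760986328125)
unit ((551.313232421875, 163.9314422607422), (266.8291931152344, 201.36843872070312), 88.43093872070312) 0.08690833520333163
stud 195 ((551.4249267578125, 171.3533935546875), (25.667699813842773, 9.949111938476562), 70.51321411132812) [0.11773655 0.11913049]
bail 1188 ((547.298828125, 246.1451416015625), (8.6131010055542, 95.34835815429688), 87.71285247802734) [0.18480525 0.18640631]
unit ((551.279052734375, 171.82127380371094), (279.3684997558594, 201.10040283203125), 88.12248992919922) 0.08675074834433266
stud 165 ((551.3045654296875, 171.55352783203125), (25.5963191986084, 10.105443000793457), 70.71713256835938) [0.11757631 0.11912474]
bail 727 ((547.407958984375, 246.05047607421875), (8.259800910949707, 94.99102020263672), 87.94966125488281) [0.18498733 0.18659149]
3.2667 3.4167
```

View pics/m1.png

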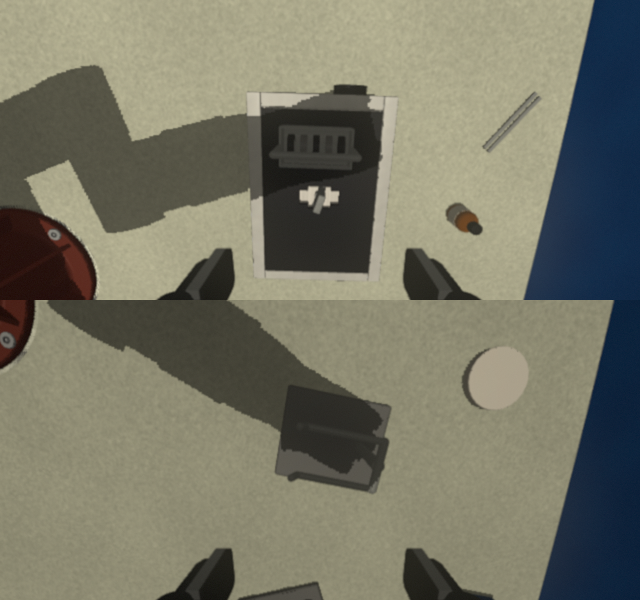

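The upper half of this picture (w3) shows the basket bail at (315,157), the stud at (318,203) and the cover around (320,190). The lower half (w0) shows the hanger with prongs at about (335,432) and (330,482). Both views agree:
- stud: (0.5514, 0.1715), top at 0.119
- bail: (0.5473, 0.2461), centre z 0.182

Next I fix the hanging place along the prongs and check the IK.

```bash
python3 - <<'E'
from h import *
import pickle
a=np.radians(-11.0); ex=np.array([np.cos(a),np.sin(a)]); ey=np.array([-ex[1],ex[0]]); c0=np.array([.536,-.2225])
for n in ["w0","w1","scene0","side0"]:
    P=cloud(pickle.load(open(n+".pkl","rb"))).reshape(-1,3); P=P[np.isfinite(P[:,0])]
    q=P[(np.linalg.norm(P[:,:2]-(.55,-.226),axis=1)<.12)&(P[:,2]>.155)&(P[:,2]<.20)]
    X=(q[:,:2]-c0)@ex*1000; Y=(q[:,:2]-c0)@ey*1000
    t=q[:,2]>.178; s=(np.abs(X)<25); bar=X>45
    def fit(m): 
        p=np.polyfit(X[m],Y[m],1); return np.degrees(p[0]).round(2),np.median(Y[m]).round(1),np.percentile(Y[m],[1,99]).round(1)
    print(n,"tips x",np.percentile(X[t],[2,50,98]).round(1),"xmin/max",np.percentile(X,[.5,99.5]).round(1),"prongs",fit(s&(Y>0)),fit(s&(Y<0)),"z",np.median(q[s,2]).round(4),"y tips",np.median(Y[t&(Y>0)]).round(1),np.median(Y[t&(Y<0)]).round(1))
d=np.degrees
for nm,p,ys in [("bail",(.5473,.2461,.163),(88,-92)),("bailup",(.5473,.2461,.25),(88,-92)),("pre",(.44,-.204,.19),(-11,169)),("hang",(.536,-.2225,.154),(-11,169)),("stud",(.5514,.1715,.094),(160.6,-19.4)),("stud2",(.5514,.1715,.08),(88.1,-91.9))]:
    for y in ys:
        q=manip.inverse_kinematics(p,down(np.radians(y))); print(nm,y,None if q is None else np.round(q,2))
E
```

```text
w0 tips x [-32.6 -28.2 -24.1] xmin/max [-31.6  64. ] prongs (np.float64(-0.42), np.float64(26.3), array([22.1, 29.8])) (np.float64(-0.58), np.float64(-25.1), array([-29.9, -22. ])) z 0.1683 y tips 26.3 -24.8
w1 tips x [-32.6 -28.7 -24.5] xmin/max [-32.   63.3] prongs (np.float64(-0.69), np.float64(27.3), array([22.2, 29.9])) (np.float64(-0.15), np.float64(-24.2), array([-28.9, -21.9])) z 0.1682 y tips 27.5 -23.6
scene0 tips x [-33.  -29.1 -25.9] xmin/max [-32.   65.4] prongs (np.float64(-1.37), np.float64(28.9), array([22.9, 33.9])) (np.float64(-2.42), np.float64(-22.7), array([-29. , -18.2])) z 0.1668 y tips 29.6 -22.8
side0 tips x [-33.4 -30.1 -24.8] xmin/max [-32.4  63.6] prongs (np.float64(0.1), np.float64(21.5), array([19.4, 26.3])) (np.float64(0.42), np.float64(-30.5), array([-33. , -25.5])) z 0.1674 y tips 21.5 -29.7
bail 88 [ 0.3   0.48 -0.06  1.04  0.    0.34]
bail -92 [ 0.3   0.48 -0.06  1.04 -0.   -2.81]
bailup 88 [0.3  0.43 0.1  1.24 0.   0.34]
bailup -92 [ 0.3   0.43  0.1   1.24 -0.   -2.81]
pre -11 [-0.59  0.24 -0.33  1.    0.    1.18]
pre 169 [-0.59  0.24 -0.33  1.    0.   -1.96]
hang -11 [-0.52  0.45 -0.13  0.99  0.    1.24]
hang 169 [-0.52  0.45 -0.13  0.99  0.   -1.9 ]
stud 160.6 [ 0.17  0.5  -0.22  0.85  0.   -1.06]
stud -19.4 [ 0.17  0.5  -0.22  0.85  0.    2.08]
stud2 88.1 [ 0.17  0.51 -0.24  0.82  0.    0.21]
stud2 -91.9 [ 0.17  0.51 -0.24  0.82  0.   -2.93]
```

```bash
python3 - <<'E'
from h import *
f=lambda: np.round(manip.current_ft_force(),2)
o=down(np.radians(87.9)); B=np.array([.5473,.2461])
manip.goto((*B,.24),o); manip.servo_line((*B,.163),velocity=.1)
print("at bail",f())
manip.move_gripper(0,40); print("gap",manip.current_finger_gap(),manip.current_grasp_force(),f())
manip.servo_line((*B,.18),velocity=.05); print("lifted",f(),manip.current_finger_gap())
manip.servo_line((*B,.265),velocity=.15)
c=cam("side"); cv2.imwrite("pics/l1.png",c["color"][100:300,200:450])
print(manip.current_time_s())
E
```

```text
at bail [-0.18  0.49  0.05]
gap 0.006551288578657599 38.918248414993286 [0.21 0.43 0.4 ]
lifted [ 0.46  0.13 -2.25] 0.006458794243348644
7.625
```

View pics/l1.png

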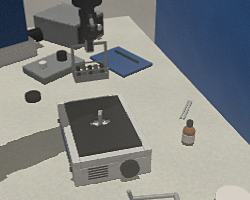

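The crop shows the basket hanging level from the gripper at about (90,70), clear of the cover, with the stud at (101,117). The measured weight is about 2.2 N. Now I carry it to the hanger.

```bash
cat >> h.py <<'E'
HA=np.radians(-11.0); HX=np.array([np.cos(HA),np.sin(HA)]); HY=np.array([-HX[1],HX[0]])
H=np.array([.536,-.2225])+.001*HX+.0008*HY
E
python3 - <<'E'
from h import *
import pickle
o=down(HA); p=H-.095*HX
manip.goto((*p,.265),o); manip.servo_line((*p,.186),velocity=.12); manip.hold(.3)
print(manip.current_tool_pos(),H,np.round(manip.current_ft_force(),2),manip.current_finger_gap())
for n in ["side","scene"]:
    c=cam(n); pickle.dump(c,open(n+"1.pkl","wb")); P=cloud(c).reshape(-1,3); P=P[np.isfinite(P[:,0])]
    cv2.imwrite(f"pics/p_{n}.png",c["color"])
    X=(P[:,:2]-p)@HX*1000; Y=(P[:,:2]-p)@HY*1000; Z=P[:,2]*1000
    for nm,m in [("tray",(abs(X)<45)&(abs(Y)<65)&(Z>100)&(Z<150)),("bar",(abs(X)<12)&(abs(Y)<50)&(abs(Y)>16)&(Z>188)&(Z<222))]:
        q=np.stack([X,Y,Z],1)[m]
        if len(q)>10: print(n,nm,len(q),np.percentile(q,[2,50,98],axis=0).round(0).tolist())
c=pickle.load(open("side1.pkl","rb"))["color"]; cv2.imwrite("pics/p1.png",cv2.resize(c[180:400,230:450],None,fx=2.5,fy=2.5))
print(manip.current_time_s())
E
```

```text
[ 0.44411815 -0.20393216  0.18643547] [ 0.53713427 -0.22190551] [ 0.41 -0.07 -2.36] 0.006496301025932997
side tray 1191 [[-25.0, -48.0, 112.0], [-3.0, -14.0, 133.0], [24.0, 43.0, 145.0]]
side bar 158 [[-4.0, -49.0, 190.0], [0.0, -29.0, 207.0], [4.0, 43.0, 210.0]]
scene tray 559 [[-26.0, -41.0, 111.0], [7.0, 8.0, 134.0], [24.0, 50.0, 146.0]]
scene bar 35 [[-6.0, 16.0, 191.0], [2.0, 33.0, 207.0], [10.0, 49.0, 214.0]]
10.525
```

View pics/p1.png

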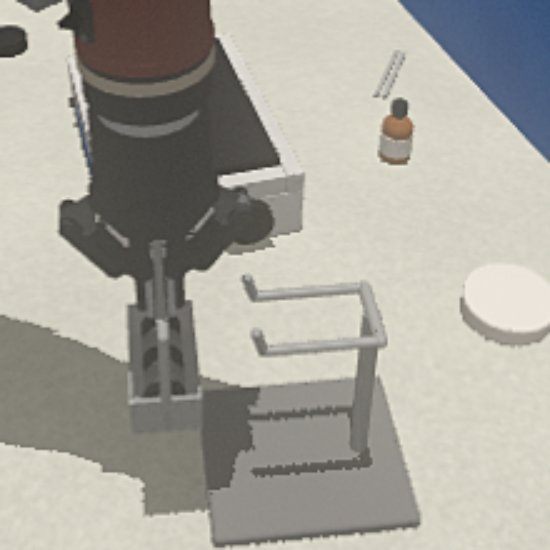

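The picture shows the basket held upright at (165,390), left of the prong ends at (250,285) and (258,340). Its bar is above the ends and its tray below the prongs, so I move in and lower it.

```bash
python3 - <<'E'
from h import *
import pickle
f=lambda: np.round(manip.current_ft_force(),2)
manip.servo_line((*H,.186),velocity=.06); print("in",f())
manip.servo_line((*H,.157),velocity=.06); print(f())
z=.157
while z>.148:
    z-=.001; manip.servo_line((*H,z),velocity=.02); fz=f()[2]
    print(round(z,4),f())
    if fz>-.3: break
manip.move_gripper(.03); manip.hold(.4); print("open",manip.current_finger_gap(),f())
manip.servo_line((*H,.25),velocity=.12); manip.hold(.2)
print(f())
for n in ["side","scene"]:
    c=cam(n); P=cloud(c).reshape(-1,3); P=P[np.isfinite(P[:,0])]
    X=(P[:,:2]-H)@HX*1000; Y=(P[:,:2]-H)@HY*1000; Z=P[:,2]*1000
    m=(abs(X)<20)&(abs(Y)<50)&(Z>171)&(Z<185); q=np.stack([X,Y,Z],1)[m]
    if len(q): print(n,len(q),np.percentile(q,[2,50,98],axis=0).round(0).tolist())
    if n=="side": cv2.imwrite("pics/h1.png",cv2.resize(c["color"][180:400,230:450],None,fx=2.5,fy=2.5))
print(manip.current_time_s())
E
```

```text
in [-0.83 -0.6  -1.72]
[-0.1   1.31 -1.89]
0.156 [-0.71 -0.24 -1.62]
0.155 [-0.08  0.04 -2.14]
0.154 [ 0.93  0.23 -0.76]
0.153 [-1.94  0.28  5.72]
open 0.029868834244321216 [ 0.49 -1.    1.08]
[-0.22  0.14  0.14]
side 188 [[-4.0, -48.0, 172.0], [-1.0, -7.0, 175.0], [4.0, 42.0, 178.0]]
scene 78 [[-3.0, -41.0, 171.0], [1.0, 9.0, 175.0], [6.0, 48.0, 179.0]]
15.9
```

View pics/h1.png

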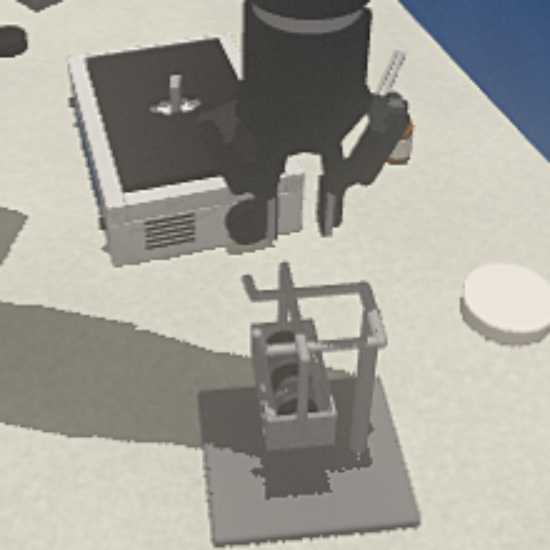

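The picture shows the basket hanging with its bar across both prongs at about (287,300), tray below and the gripper clear. The bar measures z≈175 mm. Now the stud.

```bash
cat >> h.py <<'E'
S=np.array([.5513,.1715])
def stud():
    P=cloud(cam("wrist")).reshape(-1,3); P=P[np.isfinite(P[:,0])]
    q=P[(np.linalg.norm(P[:,:2]-S,axis=1)<.03)&(P[:,2]>.105)&(P[:,2]<.13)]
    if len(q)<20: return len(q)
    r=cv2.minAreaRect((q[:,:2]*1000).astype(np.float32)); b=cv2.boxPoints(r); e=[b[1]-b[0],b[2]-b[1]]; e=max(e,key=np.linalg.norm)
    return len(q),np.round(r[0],1),np.round(r[1],1),"deg",round(np.degrees(np.arctan2(e[1],e[0]))%180,1)
E
python3 - <<'E'
from h import *
f=lambda: (np.round(manip.current_ft_force(),2),np.round(manip.current_ft_torque(),2))
manip.move_gripper(.05)
manip.goto((*S,.2),down(np.radians(160.6))); print(stud())
manip.servo_line((*S,.095),velocity=.1); print("down",f())
manip.move_gripper(0,40); print("gap",manip.current_finger_gap(),manip.current_grasp_force(),f())
for y in np.linspace(160.6,88.1,4)[1:]:
    manip.servo_line((*S,.095),down(np.radians(y)),velocity=.05); print(y,f())
manip.hold(.2)
print(manip.current_tool_pos(),R.from_rotvec(manip.current_ee_rot()).as_matrix()[:,1].round(3))
manip.move_gripper(.05); manip.hold(.2); print(f())
manip.servo_line((*S,.2),velocity=.12)
print(stud(),manip.current_time_s())
E
```

```text
(397, array([551.1, 171.2]), array([25.3,  9.2]), 'deg', np.float32(70.5))
down (array([-0.31,  0.1 ,  0.24]), array([ 0.01, -0.01,  0.07]))
gap 0.009044597891012718 40.432409048080444 (array([-2.65,  0.6 ,  5.6 ]), array([ 0.13,  0.63, -0.03]))
136.43333333333334 (array([-2.9 , -0.38,  5.88]), array([-0.17,  0.35, -0.07]))
112.26666666666665 (array([-1.06, -2.04,  5.85]), array([-0.56,  0.17, -0.09]))
88.1 (array([-0.38, -3.96,  5.64]), array([-1.06,  0.09, -0.03]))
[0.55174048 0.17057498 0.09546521] [ 0.031  1.    -0.002]
(array([-0.56, -0.23,  0.28]), array([0.06, 0.02, 0.01]))
(393, array([550.9, 171.5]), array([ 9.1, 25.4]), 'deg', np.float32(178.1)) 23.575
```

The stud now lies at -1.9°, in line with the unit at -1.85°, and it has been released. Next is the press.

```bash
python3 - <<'E'
from h import *
f=lambda: np.round(manip.current_ft_force(),1)
manip.move_gripper(.08)
manip.servo_line((*S,.09),velocity=.1); print(f())
z=.09; log=[]
while z>.045:
    z-=.001; manip.servo_line((*S,z),velocity=.02); F=f(); log.append((round(z,3),round(manip.current_tool_pos()[2],4),F[2]))
    if F[2]>22: break
for l in log:
    if l[2]>1: print(*l)
manip.hold(.3); print(f(),np.round(manip.current_ft_torque(),2),manip.current_tool_pos(),manip.current_time_s())
for n in ["wrist","scene","side"]:
    c=cam(n); P=cloud(c).reshape(-1,3); P=P[np.isfinite(P[:,0])]
    a=np.radians(-1.85); d=P[:,:2]-S; X=d@[np.cos(a),np.sin(a)]*1e3; Y=d@[-np.sin(a),np.cos(a)]*1e3; Z=P[:,2]*1e3
    ok=(Z>60)&(Z<100)
    for nm,m in [("rim-x",(X<-86)&(X>-96)&(abs(Y)<130)),("rim+x",(X>86)&(X<96)&(abs(Y)<130)),("cov-x",(X<-50)&(X>-75)&(abs(Y)<110)),("cov+x",(X>50)&(X<75)&(abs(Y)<110)),("cov-y",(Y<-75)&(Y>-112)&(abs(X)<70)),("cov+y",(Y>75)&(Y<112)&(abs(X)<70))]:
        q=Z[m&ok]; print(n,nm,len(q),np.median(q).round(1) if len(q) else "")
    cv2.imwrite(f"pics/f_{n}.png",c["color"])
a=cv2.imread("pics/f_side.png")[150:300,220:400]; b=cv2.imread("pics/f_scene.png")[130:280,270:450]
cv2.imwrite("pics/f.png",cv2.resize(np.hstack([a,b]),None,fx=2.2,fy=2.2))
E
```

```text
[-0.1 -0.4  0.9]
0.076 0.0761 3.9
0.075 0.0751 3.4
0.074 0.074 4.0
0.073 0.0731 5.0
0.072 0.0721 5.9
0.071 0.0712 7.1
0.07 0.0702 6.8
0.069 0.0693 7.1
0.068 0.069 14.1
0.067 0.0689 25.2
[-7.8 -1.7 25.1] [-0.37  1.55 -0.01] [0.55147837 0.17151556 0.06890236] 31.2833
wrist rim-x 15749 79.8
wrist rim+x 1192 79.9
wrist cov-x 27861 79.9
wrist cov+x 1346 79.9
wrist cov-y 13725 79.8
wrist cov+y 13790 79.9
scene rim-x 189 79.7
scene rim+x 371 79.5
scene cov-x 309 79.6
scene cov+x 778 79.7
scene cov-y 384 79.7
scene cov+y 749 79.4
side rim-x 220 79.8
side rim+x 197 79.7
side cov-x 452 79.7
side cov+x 412 79.8
side cov-y 500 79.8
side cov+y 212 79.9
```

View pics/f.png

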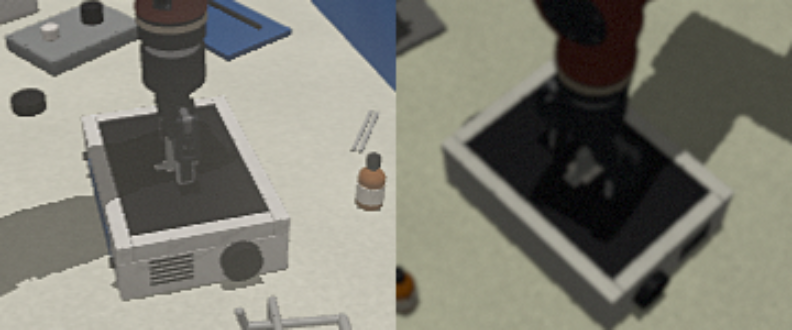

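Both views show the cover level and flush with the rim, with the fingers either side of the stud. The depth agrees within 0.5 mm on all sides. The fingers press with 25 N, well past the spring force, so I hand it in.

```bash
python3 -c "
from rig import manip
print(manip.current_ft_force()); print(manip.sign_off())"
```

```text
[-8.290986   -2.4866378  24.60103821]
the job is handed in; nothing more can be done
None
```

The job is handed in after about 31 s: the basket hangs on both prongs, the stud bar lies along the slot, and the fingers still hold the cover flush with the rim at about 25 N.

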